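Grease the disc sander's spindle bearing with its hand lubricator

TASK

Grease the bench sander's spindle bearing: with the closed fingertips, push the black knob of the lubricator pump down for a full stroke and let its spring bring it all the way up again, and keep pumping like this until the red indicator pin on the bearing stands fully out of its brass fitting, then leave the knob up. Only press on top of the knob, do not put the fingers around it; do not touch the pin, and leave the tools, the tin and the stick lying around it where they are.

Things in the scene. Friction and masses are not known exactly. Their poses are not given: they have to be found in the camera images.
- sander: bench disc sander bolted down, grey-green base plate 400 x 530 x 15 mm. Origin on the bench under the pump's axis; z up, y along the spindle, sanding disc (top at 225 mm) towards -y, motor (top 166 mm) towards +x. Pump: clear grease cylinder 74 mm wide with aluminium cap, top at 185 mm, at x = y = 0. Bearing with indicator pin at y = -120 mm; copper line up to 181 mm between them at y = -80 mm
- knob_top (a point): centre of the flat top of the pump's round black knob (44 mm across, 18 mm high), at rest 240 mm above the bench on the pump's axis; it goes down and up with the plunger
- plunger (a joint): stroke of the pump's plunger in m, straight down: 0 = up (rest), 0.020 = fully down on a rubber stop (which gives about 2 mm more per extra 10 N, 6 mm at most). Pushing it takes about 9 N at the top and 20 N at the bottom; its spring lifts it again in about 0.1 s. It refills only when the knob comes up again to within about 3 mm of the top
- pin_travel (a joint): how far the pin stands out in m: 0 = sunk (2 mm of red tip shows), 0.020 = fully out (over 0.018 counts). Starts at 0 to 0.008; each full down-stroke raises it about 4 mm (the first may give 1 to 5.4) and it stays there between strokes: 3 to 5 full strokes are needed; the last leaves it at 0.0195 to 0.021 and further ones do nothing
- indicator_pin: the indicator pin, upright, 10 mm across, red with a green foot; the green shows above the brass fitting only when nearly fully out. Origin 2 mm under its tip. On top of the bearing nearest the pump, 120 mm from the pump's axis towards the disc; tip 192 mm above the bench when sunk, 212 mm when out. Not to be touched
- wrench: steel open-ended wrench 130 mm long lying on the sander's base plate beside the pump, on the robot's side; bystander, origin under its middle
- grease_tin: blue grease tin 72 mm across, 85 mm high, standing on the bench beside the pump; bystander, origin at the centre of its underside
- cleaning_stick: tan crepe-rubber disc-cleaning stick 30 x 100 x 30 mm lying on the sander's base plate behind the pump, between pump and motor; bystander, origin under its centre
- wood_plane: wooden hand plane 240 x 70 mm, 30 mm high with its iron up to about 70 mm, on the bench; bystander, origin under its centre
- hammer: hammer 260 mm long lying on the bench; bystander, origin under its middle
- brush: brush 220 mm long lying on the bench; bystander, origin under its middle

How it is judged:
On the way, in this order (a step that is already met when the one before it is completed fails the run):
1. the knob is pushed down for a stroke (more than 14 of its 20 mm) (value of joint plunger above 0.014 m).
2. the knob is let up again (to within 3 mm of the top) (value of joint plunger below 0.003 m).
3. the knob is pushed down again (value of joint plunger above 0.014 m).
4. the indicator pin stands fully out (more than 18 mm) (value of joint pin_travel above 0.018 m), for 0.2 s.
At the end, for the whole second after the job is handed in: the indicator pin stands more than 18 mm out of its fitting, the knob is up again (within 3 mm of the top), and each tool, the tin and the stick are within 30 mm of where it was (value of joint pin_travel above 0.018 m and value of joint plunger below 0.003 m and distance of each of wrench, grease_tin, cleaning_stick, wood_plane, hammer, brush from where it was at the start of the episode below 0.03 m); the robot touches nothing.
It fails at once if the fingers touch the indicator pin (contact force between the arm and indicator_pin above 0.5 N).
It fails at once if the fingers are put around the knob instead of pressing on its top (grasp point over the knob and less than 4 mm above its top) (horizontal distance between the grasp point and knob_top below 0.025 m and z of the grasp point in the frame of knob_top between -0.06 and 0.004 m).
It fails at once if a bystander is moved, lifted or knocked over (more than 30 mm) (distance of any of wrench, grease_tin, cleaning_stick, wood_plane, hammer, brush from where it was at the start of the episode above 0.03 m).
It also fails if it takes over 45 s, if anything falls off the work surface, if the arm or the gripper's body presses on something with over 40 N, if the wrist force passes 120 N, or if a joint passes its speed limit or range.

ROBOT

A 7-joint arm with a two-finger parallel gripper is mounted at the origin on the work surface. World frame = base frame: x ahead of the robot, y to its left, z up, the work surface at z = 0. Lengths are in m, angles in rad, forces in N, time in s.
With the tool pointing down it reaches from about 0.425 to 0.975 m from the base axis. Payload 16.7 kg.
Tool frame: the origin (TCP) lies at the very end of the fingers, on their centre line; the grasp point (between the pads) lies 19 mm behind it; x points along the fingers, y is the direction in which the jaws open and shut, and the axes are right-handed (so a half turn about x gives the same grasp; the last joint's range is limited). The gripper opens to 85 mm and grips with 20 to 120 N. Pads are 22 mm wide; open, the fingers measure 114 mm over their backs; the gripper's body (76 mm by 85 mm) begins 54 mm behind the grasp point. The pads swing forward as they close: fully open they stand 13 mm farther back than shut.
Start: joints at [-1.323, 0.426, 0.074, 1.606, -0.034, 1.111, -0.067], TCP at [0.261, 0.623, 0.231] pointing down, gripper open.
Joint ranges: [-2.85, 2.85], [-0.5, 2.14], [-1.23, 1.37], [0.21, 2.46], [-1.02, 4.16], [0.16, 2.05], [-2.73, 2.73]. Speed limits (rad/s): [1.89, 1.89, 2.39, 2.39, 3.01, 3.01, 3.01].

INTERFACE

Orientations are given as a 3x3 rotation matrix whose columns are the frame's x, y, z axes.
In Python, from cell import goto, move_linear, goto_joints, move_gripper, dwell, solve_ik, capture, get_calibration, Unreachable, sign_off, read_time, read_joint_pos, read_joint_velocities, read_joint_torque, read_tool_pos, read_eef_rot, read_contact_force, read_moment, read_gripper_width gives the robot as it stands. Calls block until the motion is done:
- goto(position, orientation): joint-space move of the TCP to a pose.
- move_linear(position, feed=0.15, rot=None, max_force=None): straight line of the TCP; rot=None keeps the orientation; feed is the mean speed in m/s. With max_force (N) it stops when the force on the tool has changed by that much, and returns True; else False.
- goto_joints(angles): joint-space move.
- move_gripper(opening, force=None): finger opening in m; force is the grip in N (None keeps the last); returns when the fingers have stopped.
- dwell(seconds).
- solve_ik(position, orientation): joint angles nearest the present ones, or None.
- capture(name): name is "scene" or "top" or "wrist"; returns (picture, depth): 420x560x3 uint8, blue, green, red; 420x560 float32, m along the optical axis (not along the pixel's ray), 0 where there is no reading.
- get_calibration(name): a dict with "fov_y" (degrees; the focal length in pixels is half the picture's height over the tangent of half this angle, whatever the lens; pixels are square), "cx", "cy" (the principal point, pixels), "xyz" and "attitude" of the camera in the world. Camera axes: x right, y up, looking along -z (the intrinsics and any distortion apply to the point x, -y, -z); pixel columns grow to the right and rows downward; lengths in m; the calibration is good to about 2 mm. A picture is of the moment at which its call begins: read the wrist's pose just before it. get_calibration takes no time and is no camera call; for the wrist camera it gives the pose at the moment of the call.
A pose or a line that the arm cannot do raises Unreachable and nothing moves.
- sign_off(): hands the job in, once; it reports no verdict.
Readings, each from a call of its own:
- read_time(): time.
- read_joint_pos(): joint angles.
- read_joint_velocities(): joint speeds.
- read_joint_torque(): joint torques, N m.
- read_tool_pos(): TCP position.
- read_eef_rot(): TCP orientation.
- read_contact_force(): force on the tool from outside, world axes, zero at the start.
- read_moment(): the same for the moment, N m.
- read_gripper_width(): finger opening in m.
Only numpy, scipy, OpenCV 4.12 (cv2) and the standard library are available. Lean on these libraries where they do the work, as an engineer would, in place of code of your own. Each camera call takes 0.05 s, during which the arm holds its last target.

## Working session

There is one attempt and no reset: what is moved stays moved. The work goes in short steps, each a Python script; the robot and the scene stay as the last script left them, time stands still between calls to the robot, and variables do not carry over. Pictures are saved under pics/ and viewed, and the job is handed in when it is done.

```bash
mkdir -p pics; cat > h.py <<'E'
import numpy as np, cv2
from cell import *
def snap(n,tag):
    c=get_calibration(n); p,d=capture(n)
    cv2.imwrite(f'pics/{tag}.png',p); np.savez(f'pics/{tag}.npz',p=p,d=d,xyz=np.array(c['xyz']),R=np.array(c['attitude']),i=np.array([c['fov_y'],c['cx'],c['cy']]))
    return c
def cloud(tag):
    z=np.load(f'pics/{tag}.npz'); d=z['d']; f=210/np.tan(np.radians(z['i'][0])/2)
    v,u=np.mgrid[0:420,0:560]
    P=np.stack([(u-z['i'][1])/f*d,-(v-z['i'][2])/f*d,-d],-1)
    W=P@z['R'].T+z['xyz']; W[d==0]=np.nan
    return z['p'],W
E
python3 - <<'E'
from h import *
for n in('scene','top','wrist'):
    c=snap(n,n+'0'); print(n,c)
print(read_time(),read_tool_pos(),read_eef_rot(),read_gripper_width(),read_contact_force())
E
```

```text
scene {'fov_y': 45.415436760715835, 'cx': 276.6394258974986, 'cy': 209.40667026406942, 'xyz': array([1.02942663, 0.93576067, 0.75527312]), 'attitude': array([[-0.86226634, -0.28776333,  0.41676014],
       [ 0.50602475, -0.45560004,  0.73237119],
       [-0.02087363,  0.84238997,  0.53846395]])}
top {'fov_y': 54.77404038699712, 'cx': 279.04190580010146, 'cy': 211.08795663663363, 'xyz': array([0.44182126, 0.13276751, 1.15635043]), 'attitude': array([[-0.00262872,  0.99069166, -0.13609967],
       [-0.99956764, -0.00658886, -0.02865512],
       [-0.02928513,  0.1359655 ,  0.99028065]])}
wrist {'fov_y': 62.8059334173566, 'cx': 280.42948850945703, 'cy': 208.9665780547105, 'xyz': array([0.19181105, 0.6513453 , 0.37229008]), 'attitude': array([[ 0.38476947, -0.88291803, -0.26908774],
       [ 0.92301177,  0.36764048,  0.11353301],
       [-0.0013128 , -0.29205518,  0.95640057]])}
0.15 [0.26076153 0.6222672  0.23077399] [[-3.29288615e-04  3.86494275e-01  9.22291747e-01]
 [-9.30796310e-04  9.22291279e-01 -3.86494412e-01]
 [-9.99999513e-01 -9.85733964e-04  5.60474269e-05]] 0.08544752905286879 [ 0.29306065  0.60491023 -0.11106052]
```

View pics/scene0.png

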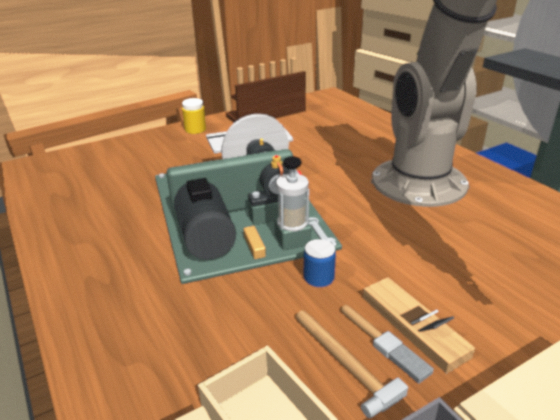

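View pics/top0.png

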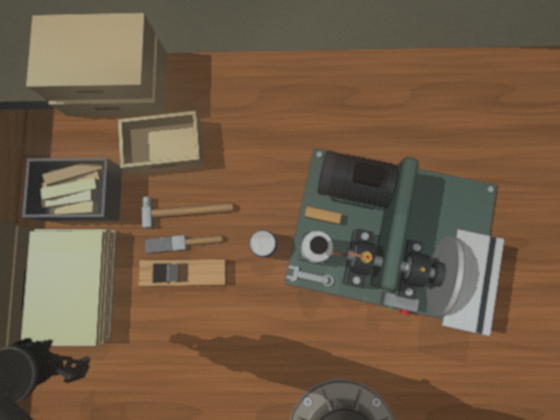

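The scene view shows the pump knob at about (291,163). In the top view the knob is at (318,244), the pin and fitting are at about (367,257), and the tin is at (263,243). Next I'll locate the knob in 3D.

```bash
python3 - <<'E'
from h import *
p,W=cloud('top0')
def blob(p,W,v0,v1,u0,u1,cond):
    m=np.zeros(p.shape[:2],bool); m[v0:v1,u0:u1]=True
    m&=cond(p.astype(int),W); v,u=np.nonzero(m); 
    print(len(v),u.mean(),v.mean(),np.nanmean(W[m],0),np.nanmin(W[m],0),np.nanmax(W[m],0)); return m
blob(p,W,225,262,300,336,lambda p,W:W[...,2]>.225)
blob(p,W,225,262,300,336,lambda p,W:(p.max(-1)<60)&(W[...,2]>.2))
print(np.round(W[230:260:2,318],3))
blob(p,W,245,270,355,380,lambda p,W:(p[...,2]>150)&(p[...,0]<80))
print(W[243,263],W[257,367],W[230:262,300:336,2].max())
p,W=cloud('scene0')
blob(p,W,150,185,275,310,lambda p,W:(p.max(-1)<60)&(W[...,2]>.2))
for n,a in(('top0',(220,280,290,390)),('scene0',(130,260,230,350))):
    i=cv2.imread(f'pics/{n}.png')[a[0]:a[1],a[2]:a[3]]; cv2.imwrite(f'pics/{n}z.png',cv2.resize(i,None,fx=4.5,fy=4.5,interpolation=2))
E
```

```text
283 318.81272084805653 245.19434628975264 [0.48967773 0.07000674 0.24066504] [0.46990789 0.04913871 0.23468294] [0.51048988 0.0898797  0.24614651]
199 318.47236180904525 244.7537688442211 [0.49064767 0.07077435 0.2409901 ] [0.47431118 0.05369545 0.23572024] [0.50823976 0.08763605 0.24614651]
[[0.544 0.056 0.015]
 [0.524 0.068 0.185]
 [0.519 0.068 0.187]
 [0.51  0.072 0.241]
 [0.506 0.072 0.245]
 [0.501 0.072 0.241]
 [0.497 0.072 0.24 ]
 [0.492 0.072 0.241]
 [0.488 0.072 0.241]
 [0.483 0.072 0.24 ]
 [0.479 0.072 0.241]
 [0.474 0.072 0.239]
 [0.47  0.072 0.241]
 [0.467 0.068 0.185]
 [0.462 0.069 0.187]]
57 366.29824561403507 256.36842105263156 [ 0.46559798 -0.04468166  0.18980467] [ 0.45471068 -0.05342778  0.1745764 ] [ 0.47635034 -0.02001571  0.19694129]
[0.50407503 0.20627317 0.08707739] [ 0.46397646 -0.04536209  0.19486468] nan
159 291.17610062893084 162.62893081761007 [0.50150308 0.07925787 0.23641002] [0.48283731 0.05661435 0.22415193] [0.51794545 0.09337213 0.24153113]
```

```bash
python3 - <<'E'
from h import *
move_gripper(0.0,40)
p=read_tool_pos(); move_linear([p[0],p[1],0.34])
q0=read_joint_pos(); best=None
for a in np.radians(np.arange(-180,180,15)):
    y=np.array([np.cos(a),np.sin(a),0]);x=np.array([0,0,-1.]);R=np.stack([x,y,np.cross(x,y)],1)
    q=solve_ik([.490,.070,.30],R)
    if q is None: continue
    s=np.abs(np.array(q)-q0)[1:].max()
    if best is None or s<best[0]: best=(s,a,R,q)
print(best,q0)
np.save('R.npy',best[2])
goto([.490,.070,.30],best[2])
print(read_time(),read_tool_pos(),read_contact_force(),read_gripper_width())
snap('scene','scene1');snap('top','top1')
i=cv2.imread('pics/scene1.png')[110:260,210:360]; cv2.imwrite('pics/s1z.png',cv2.resize(i,None,fx=4,fy=4,interpolation=2))
E
```

```text
(np.float64(0.5309380212466319), np.float64(0.5235987755982988), array([[ 0.       ,  0.8660254,  0.5      ],
       [ 0.       ,  0.5      , -0.8660254],
       [-1.       ,  0.       ,  0.       ]]), array([-0.85270669,  0.05526672,  0.61481745,  1.94135547, -0.03483225,
        1.15529981,  0.29905435])) [-1.33063901  0.35784678  0.08387943  1.47221371 -0.03035033  1.31425058
 -0.07027761]
3.9417 [0.49012962 0.07115532 0.29998164] [-0.01064133  0.56068494 -0.01703771] -0.0003496091053135589
```

View pics/s1z.png

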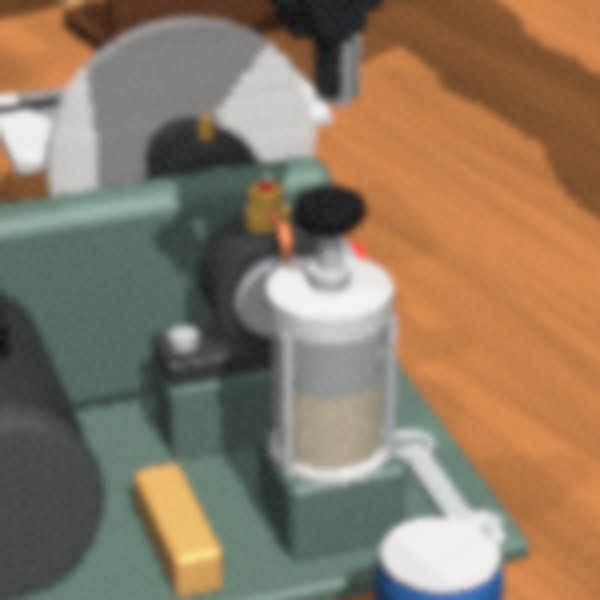

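View pics/scene0z.png

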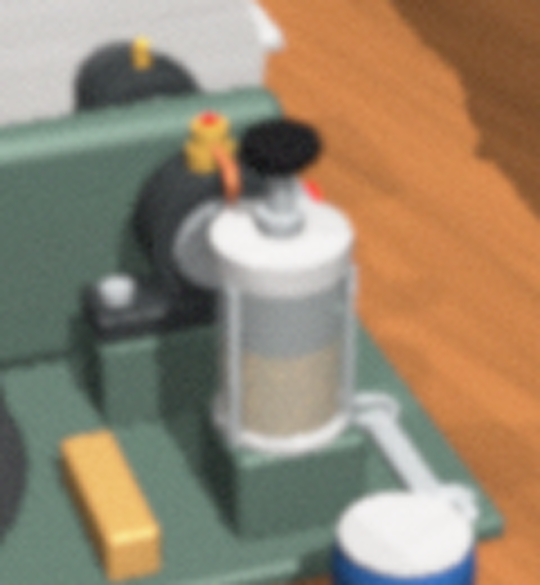

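The zoom shows the closed fingertips above the knob, with the tip at about (337,98) and the knob at (330,210). The red pin tip, at (264,187), barely shows. I'll check alignment by projection and then make the first contact.

```bash
python3 - <<'E'
from h import *
z=np.load('pics/scene1.npz'); f=210/np.tan(np.radians(z['i'][0])/2)
for P in ([.490,.070,.240],read_tool_pos(),[.4645,-.046,.192],[.4645,-.046,.212]):
    c=z['R'].T@(np.array(P)-z['xyz']); print(z['i'][1]+f*c[0]/-c[2], z['i'][2]-f*c[1]/-c[2])
move_linear([.490,.070,.250],feed=.1)
f0=read_contact_force()
r=move_linear([.490,.070,.228],feed=.02,max_force=4)
print(r,read_time(),read_tool_pos(),read_contact_force()-f0)
E
```

```text
293.327920963318 158.351631923333
293.4173855089627 134.04238181404182
277.4691593188374 155.39950508941092
277.3083192131641 148.15293052706332
True 5.325 [0.49003266 0.07001541 0.23927064] [-0.76281558 -0.41808009  4.79142456]
```

Contact came at z of about 0.239, which matches the expected knob height. Now the first full stroke.

```bash
cat >> h.py <<'E'
TOP=.2393
def stroke(tag,xy=(.490,.070)):
    f0=read_contact_force() if read_tool_pos()[2]>.244 else np.zeros(3)
    r=move_linear([*xy,TOP-.0215],feed=.03,max_force=40); dwell(.2)
    print('down',r,read_time(),read_tool_pos(),np.round(read_contact_force()-f0,1))
    move_linear([*xy,TOP+.010],feed=.06); dwell(.3)
    print('up',read_time(),read_tool_pos(),np.round(read_contact_force(),1))
    snap('scene',tag)
    i=cv2.imread(f'pics/{tag}.png')[130:190,250:310]; cv2.imwrite(f'pics/{tag}z.png',cv2.resize(i,None,fx=9,fy=9,interpolation=2))
E
python3 -c "
from h import *
stroke('a1')"
```

```text
down False 6.3917 [0.49020758 0.07010133 0.21859283] [-7.4 -1.  19.9]
up 7.3667 [0.48989883 0.06992904 0.24907558] [ 0.2  1.4 -0.6]
```

View pics/a1z.png

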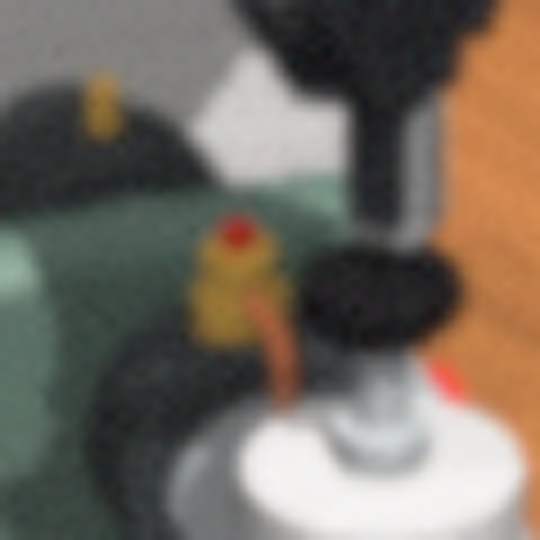

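After stroke 1 the knob is up again and the red tip at (237,230) in the zoom is slightly out. I'll press a bit deeper so each stroke reaches the rubber stop.

```bash
sed -i 's/TOP-.0215/TOP-.0238/' h.py; python3 -c "
from h import *
stroke('a2');stroke('a3')
cv2.imwrite('pics/a23.png',np.hstack([cv2.imread('pics/a2z.png')[:,:390],cv2.imread('pics/a3z.png')[:,:390]]))"
```

```text
down False 8.8917 [0.49037006 0.07013759 0.21661203] [-10.   -0.9  32.6]
up 9.9083 [0.48990087 0.06992479 0.24905648] [ 0.  -0.1  0.5]
down False 11.4333 [0.49035179 0.07008005 0.21659347] [-10.5  -2.1  29.7]
up 12.45 [0.48989936 0.06997932 0.24906002] [ 0.2 -0.  -0.4]
```

View pics/a23.png

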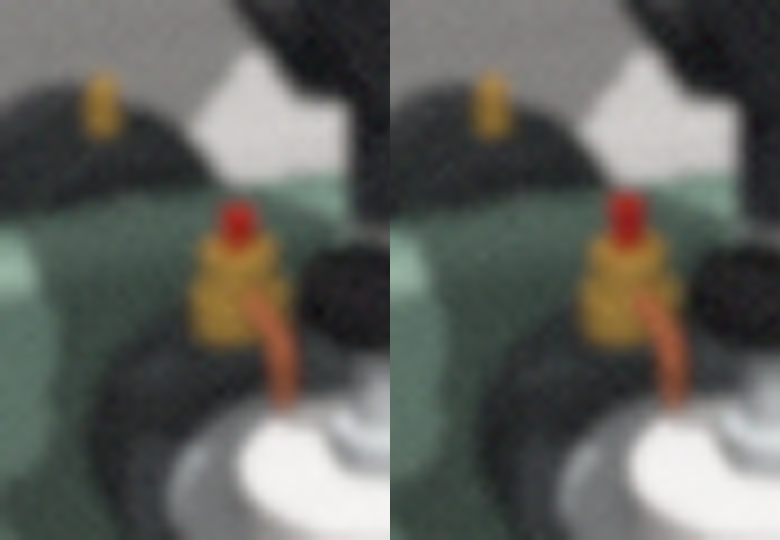

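The pin top row went from about 214 to 200 to 188 across the strokes, about 13 zoom px or 4 mm each. No green shows yet, so I'll do two more.

```bash
python3 -c "
from h import *
stroke('a4');stroke('a5')
cv2.imwrite('pics/a45.png',np.hstack([cv2.imread('pics/a4z.png')[:,:390],cv2.imread('pics/a5z.png')[:,:390]]))
i=cv2.imread('pics/scene1.png')[130:190,250:310]; cv2.imwrite('pics/a0z.png',cv2.resize(i,None,fx=9,fy=9,interpolation=2))
for k in range(6):
  i=cv2.imread(f'pics/a{k}z.png')[:,:300].astype(int); m=(i[...,2]>120)&(i[...,1]<60)&(i[...,0]<70); v,u=np.nonzero(m[:300]); print(k,v.min(),v.max(),len(v))
"
```

```text
down False 13.975 [0.4903832  0.07014131 0.21660372] [-10.9  -0.7  30.8]
up 14.9917 [0.48989425 0.06994855 0.24906757] [-0.5  0.2 -0.3]
down False 16.5167 [0.49033481 0.07011821 0.21659096] [-10.3  -0.9  31.3]
up 17.5333 [0.4899164  0.06994906 0.24908211] [-0.2  0.9  0.2]Traceback (most recent call last):
  File "<string>", line 7, in <module>
    i=cv2.imread(f'pics/a{k}z.png')[:,:300].astype(int); m=(i[...,2]>120)&(i[...,1]<60)&(i[...,0]<70); v,u=np.nonzero(m[:300]); print(k,v.min(),v.max(),len(v))
                                                                                                                                        ~~~~~^^
    return umr_minimum(a, axis, None, out, keepdims, initial, where)
ValueError: zero-size array to reduction operation minimum which has no identity
```

View pics/a45.png

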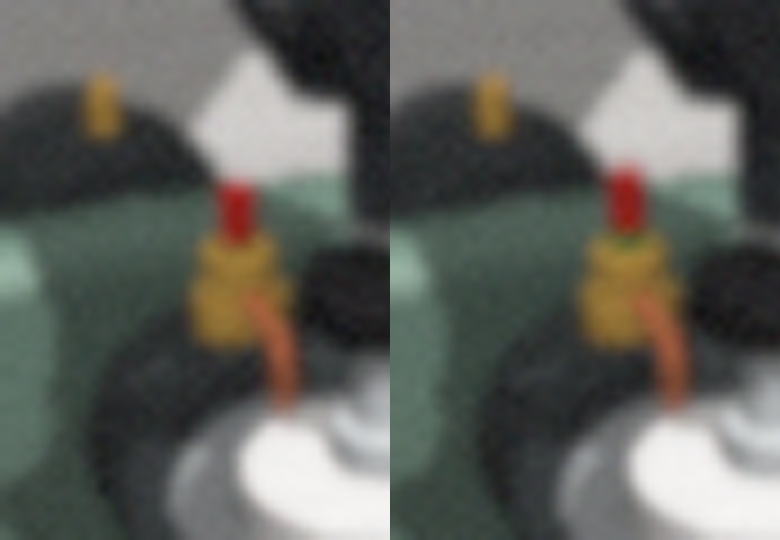

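Green shows at the pin's foot at about (625,240) and the top is at row 168, so it looks fully out. Extra strokes do no harm, so I'll do one more to confirm there's no further rise, then retreat.

```bash
python3 -c "
from h import *
stroke('a6')
move_linear([.490,.070,.34],feed=.15); dwell(.3)
snap('scene','a7');snap('top','top7')
i=cv2.imread('pics/a7.png')[130:190,250:310]; i=cv2.resize(i,None,fx=9,fy=9,interpolation=2)
cv2.imwrite('pics/a56.png',np.hstack([cv2.imread('pics/a5z.png')[:,:390],i[:,:390]]))
print(read_time(),read_contact_force())
d=cv2.absdiff(cv2.imread('pics/scene0.png'),cv2.imread('pics/a7.png')).max(-1)
cv2.imwrite('pics/diff.png',np.vstack([cv2.cvtColor(d*2,8)[130:420],cv2.imread('pics/a7.png')[130:420]]))
"
```

```text
down False 19.0583 [0.49039338 0.07014078 0.21659508] [-10.5  -2.1  30.1]
up 20.075 [0.48989568 0.06996335 0.24907466] [-0.3 -0.5  0.6]
21.2833 [ 0.88794784  0.09329548 -0.33142697]
```

View pics/a56.png

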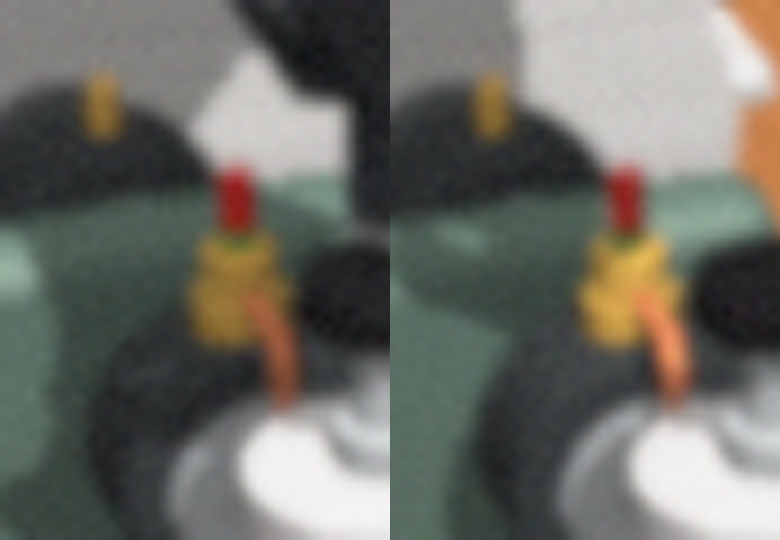

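View pics/diff.png

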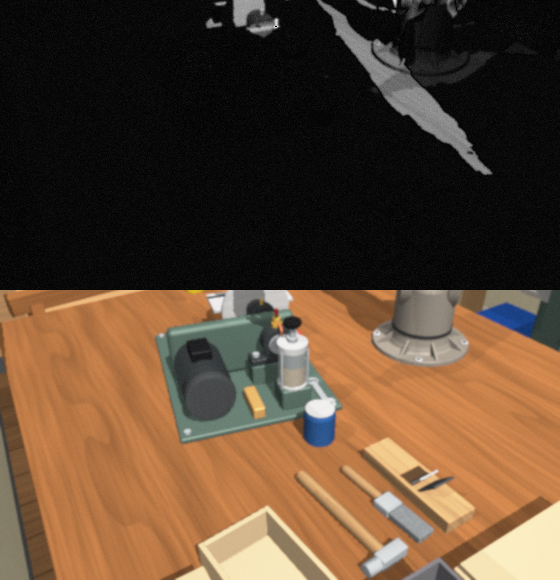

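The sixth stroke didn't raise the pin: its top stays at row 168, with green at the foot. The knob is up, and the difference image changes only in shadows, the arm and the pin, so none of the bystanders moved. Handing in.

```bash
python3 -c "
from cell import *
sign_off(); print(read_time())"
```

```text
the job is handed in; nothing more can be done
the job is handed in; nothing more can be done
```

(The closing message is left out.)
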